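Open the egg steamer and hold its lid

ROBOT

A 7-joint arm with a two-finger parallel gripper is mounted at the origin on a cart in front of the work surface, level with it; the furniture and walls round the work are solid. World frame = base frame: x ahead of the robot, y to its left, z up, the work surface at z = 0. Lengths are in m, angles in rad, forces in N, time in s.
With the tool pointing down it reaches from about 0.4 to 0.925 m from the base axis. Payload 4.1 kg.
Tool frame: the origin (TCP) lies between the finger pads; the fingertips stand 19 mm ahead of it and the grasp point (between the pads) is the TCP; z points along the fingers, y is the line along which they close (so a half turn about z gives the same grasp; the last joint's range is limited). The gripper opens to 85 mm and grips with 20 to 120 N. Pads are 22 mm wide; open, the fingers measure 114 mm over their backs; the gripper's body (76 mm by 85 mm) begins 54 mm behind the grasp point. The pads swing forward as they close: fully open they stand 13 mm farther back than shut.
Start: joints at [1.045, 0.398, 0.045, 1.537, -0.019, 1.207, -0.051], TCP at [0.269, -0.592, 0.25] pointing down, gripper open.
Joint ranges: [-2.82, 2.82], [-0.49, 2.23], [-1.37, 1.46], [0, 2.46], [-1.36, 4.5], [0.23, 2], [-2.94, 2.94]. Speed limits (rad/s): [2.57, 2.57, 3.14, 3.14, 3.14, 3.14, 3.14].

INTERFACE

Orientations are given as a rotation vector (axis times angle).
In Python, from plant import status, read_camera, camera_model, ticket gives the robot as it stands.
- The arm moves only by the tool arm_command, never from a script. Its argument "moves" is a list of rows, each an object of numbers: "fingers": the opening, from 0 (shut) to 1 (fully open); "tx", "ty", "tz": the shift along the tool's x, y, z in cm; "spin": the turn about the tool's z in degrees. A call has 1 to 12 rows; each row shifts and turns the commanded pose from where the row before left it, along the tool's axes as they then stand; what a row does not reach is not made up. A row lasts 1/12 s, in which the tool goes at most 41.7 mm and 7.16 degrees, less where a joint would pass 70% of its speed; a pose out of reach is approached as far as the arm can. A call is refused whole if a number of a shift passes 4.17 or a number of a turn 7.16, either way. A call with a gripper value outside its range is refused whole. The fingers move at their own pace and stop on an object; "newtons" is the grip in N (left out, the last holds). Time passes only in rows, so rows that do not move let the fingers close. It gives the time, the measured TCP pose, the force, the opening and the grip force at its end, in the units of the state.
- status.state(): the state, without advancing time (a new reading comes with each control period).
- read_camera(name): name is "side" or "top" or "wrist"; returns the picture (480x640x3 uint8, red, green, blue); there is no depth.
- camera_model(name): a dict with "fx", "fy", "cx", "cy" (pixels), "dist" ([k1, k2, p1, p2, k3] as OpenCV has them; the pictures are not rectified), "rvec" (rotation vector, rad) and "tvec" (3), from world to camera coordinates, as OpenCV has them; the wrist camera has in their place "mount" (4x4, takes a point from camera to tool coordinates, whose origin is the TCP and whose axes are the flange's). Camera axes: x right, y down, z forward; pixel columns grow to the right and rows downward; lengths in m; the calibration is good to about 2 mm. A picture is of the moment at which its call begins: read the wrist's pose just before it. camera_model takes no time and is no camera call.
- ticket.finish_job(): hands the job in; it is judged then, once.
The state is a dict: "t": time; "joint_pos": joint angles; "qvel": joint speeds; "joint_efforts": joint torques, N m; "position": TCP position; "ee_rot": TCP orientation; "wrist_force": force on the tool from outside, world axes, zero at the start; "ft_torque": the same for the moment, N m; "opening": finger opening in m; "gripper_force": force on a finger pad.
Only numpy, scipy, OpenCV 4.12 (cv2) and the standard library are available. Lean on these libraries where they do the work, as an engineer would, in place of code of your own. Each camera call takes 0.05 s, during which the arm holds its last target. There are 200 camera calls.

TASK

The eggs in the round white steamer are done. Press the release plunger on its front nose right down to its stop and let it spring back, so that the lid jumps ajar; then raise the lid to 45 degrees above its closed position and keep holding it there with the gripper for the cook, never tipping it beyond 55 degrees, where its drips would run out over the hinge instead of back into the pot. The program finishes while still holding the lid (let go, it falls), and the things standing round about stay where they are.

Things in the scene. Friction and masses are not known exactly. Their poses are not given: they have to be found in the camera images.
- steamer: round white egg steamer, fixed to the worktop: body 190 mm across, lid top 156 mm and handle bar 205 mm above the worktop (lid closed). Origin: centre of its underside, on the worktop; x points to its rear (hinge), z up; a 60 mm wide nose stands out at its front (-x), from 85 to 145 mm ahead of the centre, its top 128 mm above the worktop
- steamer_plunger (a joint): travel of the release plunger in m: 0 up, 0.009 fully down at its stop. Spring: it starts to move at 3 N and takes 7.5 N at the stop. It frees the catch of the lid when about 6.5 mm down
- plunger_top (a point): centre of the top of the plunger's flat round steel head (25 mm across, standing 11 mm proud of its collar), on top of the nose, 127 mm ahead of the steamer's centre; its top is 141.5 mm above the worktop when up. It is pushed straight down
- steamer_lid (a joint): angle of the lid in rad: 0 closed and caught, grows as the front of the lid rises; 0.785 is 45 degrees. When the catch is freed a weak spring lifts the lid to about 0.1 to 0.3 rad and no further; from any larger angle it falls back there
- lid_hinge (a point): middle of the lid's hinge line, 104 mm behind the steamer's centre, 136 mm above the worktop; the line runs level along the steamer's y axis
- lid_handle (a point): middle of the black bar handle on the lid: round level bar, 14 mm thick, 112 mm long along the steamer's y axis, 83 mm free between its two posts. Closed, it lies 159 mm in front of and 62 mm above the hinge line, 40 mm clear of the lid; it swings with the lid. Pinched across with the fingers pointing down, it turns between the pads; lifting it takes 1 to 2.5 N
- lid_front (a point): middle of the lid's front edge, 206 mm in front of the hinge line when closed
- salt_shaker: bystander: salt shaker with a glass body and a grey domed top, 44 mm wide, 90 mm high, origin at the centre of its underside
- espresso_cup: bystander: small white cup with a handle, 59 x 88 x 55 mm, origin at its underside
- cup_empty: bystander: empty glass cup with a handle, 88 x 119 x 78 mm, origin at its underside
- honey_jar: bystander: glass honey jar with a flat lid, 60 mm wide, 95 mm high, origin at its underside
- lemon: bystander: lemon, 71 x 53 x 51 mm, origin at its underside
- pepper_mill: bystander: turned wooden pepper mill, 58 mm wide, 150 mm high, origin at its underside

How it is judged:
By the outcome, as a careful person would: the job done as asked, in the order asked, and still so for the second after the job is handed in, while the arm keeps its last pose, push and grip.
It also fails if it takes over 51 s, if anything falls off the work surface, if the arm or the gripper's body presses on something with over 40 N, if the wrist force passes 120 N, or if a joint passes its speed limit or range.

## Working session

There is one attempt and no reset: what is moved stays moved. The work goes in short steps, Python scripts to look and compute and a tool call to move; the robot and the scene stay as the last step left them, time stands still between calls to the robot, and variables do not carry over. Pictures are saved under pics/ and viewed, at most 10 in all, crops included, and the job is handed in when it is done.

Besides the shell and the picture viewer there is one more tool, called after "Request:" by a JSON object that holds its "op" and its "data". arm_command: Moves the arm, as the interface text tells. Its arguments: {"type":"object","properties":{"moves":{"type":"array","items":{"type":"object","properties":{"fingers":{"type":"number"},"tx":{"type":"number"},"ty":{"type":"number"},"tz":{"type":"number"},"spin":{"type":"number"}}}},"newtons":{"type":"number"}},"required":["moves"]}

```bash
ls; mkdir -p pics; python3 - <<'E'
from plant import status, read_camera, camera_model
import cv2
print(status.state())
for n in("top","side"):
    print(n,camera_model(n)); cv2.imwrite(f"pics/{n}0.png",read_camera(n)[:,:,::-1])
print(camera_model("wrist"))
E
```

```text
pics
{'t': 0.0, 'joint_pos': array([ 1.04499523,  0.39921821,  0.04500415,  1.53791386, -0.01867969,
        1.20689994, -0.05071089]), 'qvel': array([-0.00054212,  0.00196258,  0.00029285,  0.0005094 , -0.00028751,
        0.00019121,  0.00040455]), 'joint_efforts': array([-1.47259965e-03, -4.75126898e+01,  1.36394698e+00, -2.54226315e+01,
        1.16254980e-02,  9.71167115e-03, -1.66683964e-05]), 'position': array([ 0.26885167, -0.59111759,  0.24923084]), 'ee_rot': array([-3.06839250e+00, -6.65138101e-01,  8.95588448e-04]), 'wrist_force': array([-0.06705057,  0.12569481,  0.06834681]), 'ft_torque': array([ 0.0150224 , -0.00984295,  0.05043341]), 'gripper_force': 0.0, 'opening': 0.08518607014889164}
top {'fx': 495.29493625733977, 'fy': 495.29493625733977, 'cx': 322.0281406570616, 'cy': 241.17925169649382, 'dist': array([-0.10009504,  0.        ,  0.        ,  0.        ,  0.        ]), 'rvec': array([ 2.19022651, -2.15159755,  0.08782069]), 'tvec': array([-0.21373164,  0.50252518,  1.04917317])}
side {'fx': 435.07386599159133, 'fy': 435.07386599159133, 'cx': 317.3265481883074, 'cy': 246.62779268925829, 'dist': array([0.02106062, 0.        , 0.        , 0.        , 0.        ]), 'rvec': array([ 0.00360015,  2.7236693 , -1.53940371]), 'tvec': array([0.48684059, 0.21436958, 0.75248827])}
{'fx': 377.48259826709585, 'fy': 377.48259826709585, 'cx': 320.50387754987764, 'cy': 239.59928272798982, 'dist': array([-0.04054002,  0.        ,  0.        ,  0.        ,  0.        ]), 'mount': array([[-7.01987586e-04, -9.60039061e-01, -2.79865162e-01,
         7.00252354e-02],
       [ 9.99999701e-01, -7.64810143e-04,  1.15270638e-04,
        -1.04120096e-03],
       [-3.24708030e-04, -2.79864997e-01,  9.60039311e-01,
        -1.24005963e-01],
       [ 0.00000000e+00,  0.00000000e+00,  0.00000000e+00,
         1.00000000e+00]])}
```

View pics/top0.png

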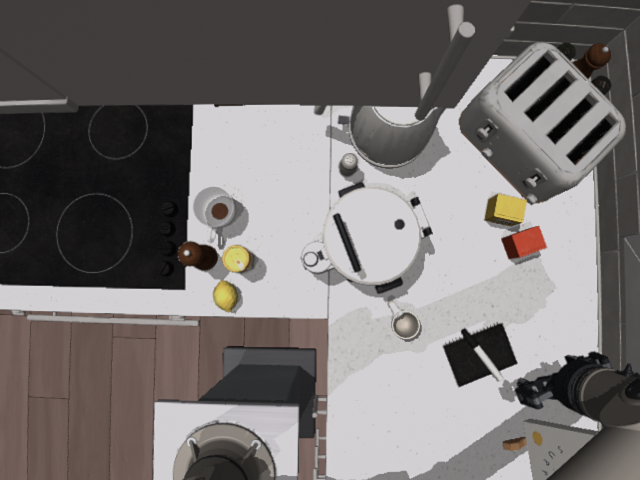

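View pics/side0.png

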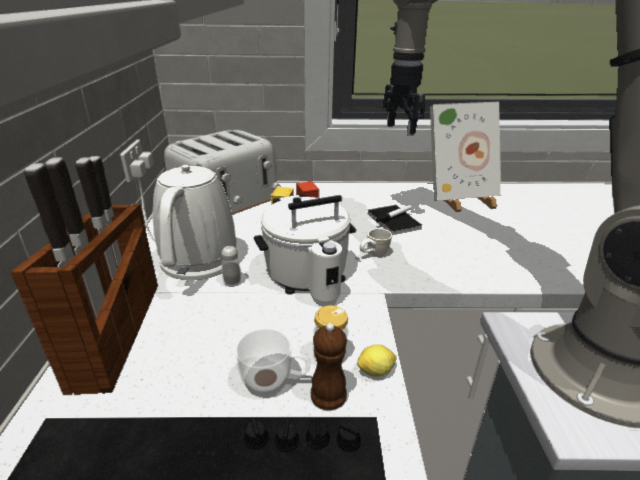

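The top view shows the steamer near (373,235). Its bar handle runs from about (335,214) to (358,272), the plunger is near (311,258) and the hinge near (424,215). In the side view the plunger is near (330,246) and the bar runs from (293,207) to (342,200). Next I'll measure these properly.

```bash
cat > h.py <<'E'
import numpy as np, cv2
from plant import status, read_camera, camera_model
def ray(n,uv):
    m=camera_model(n); K=np.array([[m['fx'],0,m['cx']],[0,m['fy'],m['cy']],[0,0,1]])
    p=cv2.undistortPoints(np.array([[uv]],float),K,m['dist'])[0,0]
    R=cv2.Rodrigues(m['rvec'])[0]
    return -R.T@m['tvec'], R.T@np.array([p[0],p[1],1])
def onz(n,uv,z):
    o,d=ray(n,uv); return o+d*(z-o[2])/d[2]
def proj(n,P):
    m=camera_model(n); K=np.array([[m['fx'],0,m['cx']],[0,m['fy'],m['cy']],[0,0,1]])
    return cv2.projectPoints(np.array(P,float).reshape(-1,3),m['rvec'],m['tvec'],K,m['dist'])[0][:,0]
def dark(im,box,t=70):
    x0,y0,x1,y1=box; g=(im.max(2)<t).astype(np.uint8); k=np.zeros_like(g); k[y0:y1,x0:x1]=g[y0:y1,x0:x1]
    n,l,s,c=cv2.connectedComponentsWithStats(k); i=1+np.argmax(s[1:,4]); return (l==i)
E
python3 - <<'E'
from h import *
im=cv2.imread("pics/top0.png"); si=cv2.imread("pics/side0.png")
m=dark(im,(325,205,370,280)); pts=np.argwhere(m)[:,::-1].astype(np.float32)
r=cv2.minAreaRect(pts); print(r,m.sum())
b=cv2.boxPoints(r); e=sorted([((b[i]+b[(i+1)%4])/2) for i in range(4)],key=lambda p:p[1])
P=[onz("top",q,.198) for q in(e[0],e[-1])]; mid=(P[0]+P[1])/2; d=P[1]-P[0]
print(P,mid,np.linalg.norm(d))
ax=np.array([d[1],-d[0]])/np.linalg.norm(d[:2])
print("perp",ax,np.degrees(np.arctan2(ax[1],ax[0])))
c=np.hstack([cv2.resize(im[200:290,290:400],None,fx=4,fy=4,interpolation=cv2.INTER_CUBIC),
 cv2.resize(si[190:280,270:360],None,fx=4,fy=4,interpolation=cv2.INTER_CUBIC)])
cv2.imwrite("pics/c1.png",c)
E
```

```text
((346.83502197265625, 242.37115478515625), (60.73925018310547, 6.748805046081543), 68.96248626708984) 398
[array([ 0.54025218, -0.23083684,  0.198     ]), array([ 0.43822929, -0.27159641,  0.198     ])] [ 0.48924073 -0.25121662  0.198     ] 0.10986360789393056
perp [-0.37100158  0.92863224] 111.7774003583583
```

View pics/c1.png

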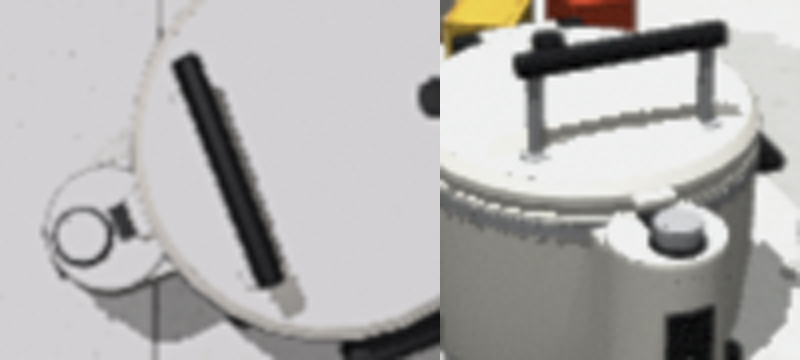

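The crops show the plunger's round head at about (310.6,258.6) in the top image. In the side image the top of the head is at about (329.7,245).

```bash
python3 - <<'E'
from h import *
def tri(a,b):
    o1,d1=ray("top",a);o2,d2=ray("side",b)
    A=np.c_[d1,-d2]; t=np.linalg.lstsq(A,o2-o1,rcond=None)[0]; p,q=o1+d1*t[0],o2+d2*t[1]; return (p+q)/2,np.linalg.norm(p-q)
pl=onz("top",(310.6,258.6),.1415); print("plunger",pl,tri((310.6,258.6),(329.7,245)))
h=np.array([.48924,-.25122]); u=(pl[:2]-h); print("bar->plunger",np.linalg.norm(u),np.degrees(np.arctan2(u[1],u[0])))
im=cv2.imread("pics/side0.png"); m=dark(im,(285,195,350,215)); p=np.argwhere(m)[:,::-1].astype(np.float32); r=cv2.minAreaRect(p);print(r)
print(tri((346.8,242.4),r[0]))
for a in (111.78,):
    f=np.array([np.cos(np.radians(a)),np.sin(np.radians(a))]); print("front",f,"hinge",h-f*.159,"centre",h-f*.055,"plunger pred",h+f*.072, "side proj",proj("side",np.r_[h+f*.072,.1415]))
s=status.state(); R=cv2.Rodrigues(s['ee_rot'])[0]; print(R.round(3))
E
```

```text
plunger [ 0.46159795 -0.18468655  0.1415    ] (array([ 0.46237313, -0.18469905,  0.14021814]), np.float64(0.0014131779497342542))
bar->plunger 0.07204709323162539 112.56097794773387
((314.29730224609375, 200.28379821777344), (10.52153491973877, 52.114479064941406), 80.53767395019531)
(array([ 0.49066416, -0.25115955,  0.20275373]), np.float64(0.00430293719348544))
front [-0.37104371  0.9286154 ] hinge [ 0.54823595 -0.39886985] centre [ 0.5096474  -0.30229385] plunger pred [ 0.46252485 -0.18435969] side proj [[330.0114737  244.54770704]]
[[ 0.91   0.414 -0.001]
 [ 0.414 -0.91   0.002]
 [-0.    -0.002 -1.   ]]
```

Request:
{"op": "arm_command", "data": {"moves": [{"fingers":0,"tz":-2,"spin":2.5},{"fingers":0,"tz":-2.5,"tx":1,"ty":-0.9},{"fingers":0,"tx":1.8,"ty":-1.7},{"fingers":0,"tx":1.8,"ty":-1.7},{"fingers":0,"tx":1.8,"ty":-1.7},{"fingers":0,"tx":1.8,"ty":-1.7},{"fingers":0,"tx":1.8,"ty":-1.7},{"fingers":0,"tx":1.8,"ty":-1.7},{"fingers":0,"tx":1.8,"ty":-1.7},{"fingers":0,"tx":1.8,"ty":-1.7},{"fingers":0,"tx":1.8,"ty":-1.7},{"fingers":0,"tx":1.8,"ty":-1.7}]}}

```text
invalid input
```

Request:
{"op": "arm_command", "data": {"moves": [{"tx":1.7,"ty":-1.5},{"tx":1.7,"ty":-1.5},{"tx":1.7,"ty":-1.5},{"tx":1.7,"ty":-1.5},{"tx":1.7,"ty":-1.5},{"tx":1.7,"ty":-1.5},{"tx":1.5,"ty":-1.4},{"tx":1.2,"ty":-1.0},{"tx":1.0,"ty":-0.7},{},{},{}]}}

```text
invalid input
```

Request:
{"op": "arm_command", "data": {"moves": [{"fingers":0,"tx":0,"ty":0,"tz":-2,"spin":2.5}], "newtons": 40}}

```text
t: 0.18
position: [0.2679, -0.5891, 0.2655]
ee_rot: [-3.075, -0.596, 0.004]
wrist_force: [1.0, 0.8, -0.6]
opening: 0.0755
gripper_force: 0.0
```

Request:
{"op": "arm_command", "data": {"moves": [{"fingers":0,"tx":1,"ty":-0.9,"tz":-2.5,"spin":0},{"fingers":0,"tx":1.8,"ty":-1.7,"tz":0,"spin":0},{"fingers":0,"tx":1.8,"ty":-1.7,"tz":0,"spin":0},{"fingers":0,"tx":1.8,"ty":-1.7,"tz":0,"spin":0},{"fingers":0,"tx":1.8,"ty":-1.7,"tz":0,"spin":0},{"fingers":0,"tx":1.8,"ty":-1.7,"tz":0,"spin":0},{"fingers":0,"tx":1.8,"ty":-1.7,"tz":0,"spin":0},{"fingers":0,"tx":1.8,"ty":-1.7,"tz":0,"spin":0},{"fingers":0,"tx":1.8,"ty":-1.7,"tz":0,"spin":0},{"fingers":0,"tx":1.8,"ty":-1.7,"tz":0,"spin":0},{"fingers":0,"tx":1.8,"ty":-1.7,"tz":0,"spin":0}], "newtons": 40}}

```text
t: 1.1
position: [0.3785, -0.3533, 0.2949]
ee_rot: [-3.084, -0.598, 0.001]
wrist_force: [0.0, -0.1, -0.6]
opening: -0.0
gripper_force: 0.0
```

Request:
{"op": "arm_command", "data": {"moves": [{"fingers":0,"tx":1.7,"ty":-1.5,"tz":0,"spin":0},{"fingers":0,"tx":1.7,"ty":-1.5,"tz":0,"spin":0},{"fingers":0,"tx":1.7,"ty":-1.5,"tz":0,"spin":0},{"fingers":0,"tx":1.7,"ty":-1.5,"tz":0,"spin":0},{"fingers":0,"tx":1.7,"ty":-1.5,"tz":0,"spin":0},{"fingers":0,"tx":1.7,"ty":-1.5,"tz":0,"spin":0},{"fingers":0,"tx":1.5,"ty":-1.4,"tz":0,"spin":0},{"fingers":0,"tx":1.2,"ty":-1.0,"tz":0,"spin":0},{"fingers":0,"tx":0.8,"ty":-0.7,"tz":0,"spin":0},{"fingers":0,"tx":0,"ty":0,"tz":0,"spin":0},{"fingers":0,"tx":0,"ty":0,"tz":0,"spin":0},{"fingers":0,"tx":0,"ty":0,"tz":0,"spin":0}], "newtons": 40}}

```text
t: 2.1
position: [0.4595, -0.1925, 0.2951]
ee_rot: [3.084, 0.595, -0.001]
wrist_force: [-0.1, 0.1, 0.4]
opening: -0.0003
gripper_force: 0.0
```

Request:
{"op": "arm_command", "data": {"moves": [{"fingers":0,"tx":0.7,"ty":-0.75,"tz":1,"spin":0},{"fingers":0,"tx":0,"ty":0,"tz":2,"spin":0},{"fingers":0,"tx":0,"ty":0,"tz":2,"spin":0},{"fingers":0,"tx":0,"ty":0,"tz":2,"spin":0},{"fingers":0,"tx":0,"ty":0,"tz":2,"spin":0},{"fingers":0,"tx":0,"ty":0,"tz":1.5,"spin":0},{"fingers":0,"tx":0,"ty":0,"tz":1,"spin":0},{"fingers":0,"tx":0,"ty":0,"tz":0.5,"spin":0},{"fingers":0,"tx":0,"ty":0,"tz":0,"spin":0},{"fingers":0,"tx":0,"ty":0,"tz":0,"spin":0}], "newtons": 40}}

```text
t: 2.93
position: [0.4642, -0.1818, 0.1756]
ee_rot: [3.084, 0.598, 0.001]
wrist_force: [1.0, 0.1, -0.1]
opening: -0.0001
gripper_force: 0.0
```

```bash
python3 - <<'E'
from h import *
im=read_camera("side")[:,:,::-1]; t=read_camera("top")[:,:,::-1]
cv2.imwrite("pics/c2.png",np.hstack([cv2.resize(im[150:270,270:370],None,fx=4,fy=4),cv2.resize(t[190:310,280:380],None,fx=4,fy=4)]))
s=status.state();print(s['t'],s['position'],s['wrist_force'])
E
```

```text
3.0333 [ 0.46470123 -0.18188255  0.17628913] [-0.06348391  0.29826121 -0.15049554]
```

View pics/c2.png

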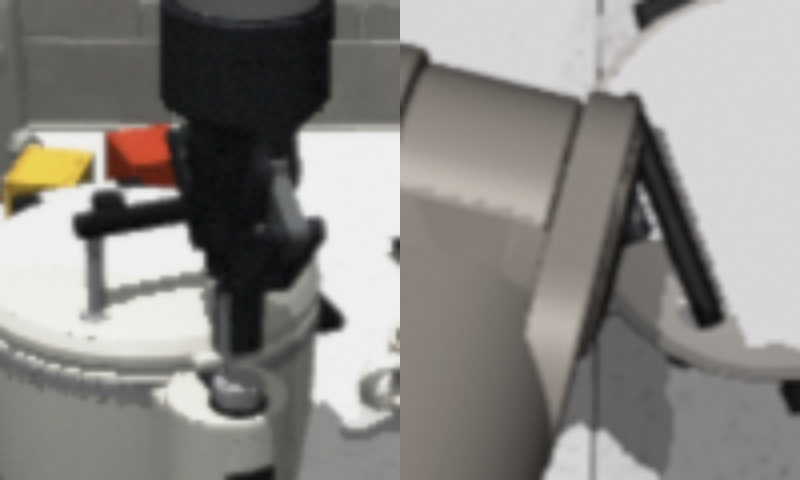

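The fingertips are just above the plunger head, centred on it. Next is the slow press.

Request:
{"op": "arm_command", "data": {"moves": [{"fingers":0,"tx":-0.1,"ty":0,"tz":0.5,"spin":0},{"fingers":0,"tx":0,"ty":0,"tz":0.5,"spin":0},{"fingers":0,"tx":0,"ty":0,"tz":0.4,"spin":0},{"fingers":0,"tx":0,"ty":0,"tz":0.3,"spin":0},{"fingers":0,"tx":0,"ty":0,"tz":0.3,"spin":0},{"fingers":0,"tx":0,"ty":0,"tz":0.2,"spin":0},{"fingers":0,"tx":0,"ty":0,"tz":0,"spin":0},{"fingers":0,"tx":0,"ty":0,"tz":0,"spin":0}], "newtons": 40}}

```text
t: 3.7
position: [0.4629, -0.182, 0.1537]
ee_rot: [3.084, 0.598, -0.001]
wrist_force: [-2.2, 0.8, 6.8]
opening: -0.0002
gripper_force: 3.1
```

Request:
{"op": "arm_command", "data": {"moves": [{"fingers":0,"tx":0,"ty":0,"tz":0.15,"spin":0},{"fingers":0,"tx":0,"ty":0,"tz":0.15,"spin":0},{"fingers":0,"tx":0,"ty":0,"tz":0,"spin":0},{"fingers":0,"tx":0,"ty":0,"tz":0,"spin":0}], "newtons": 40}}

```text
t: 4.03
position: [0.4629, -0.1821, 0.1515]
ee_rot: [3.084, 0.598, -0.001]
wrist_force: [-4.3, 0.0, 10.4]
opening: 0.0002
gripper_force: 5.6
```

Request:
{"op": "arm_command", "data": {"moves": [{"fingers":0,"tx":0,"ty":0,"tz":0.15,"spin":0},{"fingers":0,"tx":0,"ty":0,"tz":0.1,"spin":0},{"fingers":0,"tx":0,"ty":0,"tz":0,"spin":0},{"fingers":0,"tx":0,"ty":0,"tz":0,"spin":0}], "newtons": 40}}

```text
t: 4.37
position: [0.463, -0.1821, 0.1513]
ee_rot: [3.084, 0.597, -0.001]
wrist_force: [-10.4, 3.1, 26.8]
opening: 0.0
gripper_force: 13.5
```

The position stalled while the force jumped to 26.8 N, so the plunger is at its stop. I'll retreat straight up and open the fingers.

Request:
{"op": "arm_command", "data": {"moves": [{"fingers":0,"tx":0,"ty":0,"tz":-0.5,"spin":0},{"fingers":0,"tx":0,"ty":0,"tz":-1,"spin":0},{"fingers":0,"tx":0,"ty":0,"tz":-2,"spin":0},{"fingers":0,"tx":0,"ty":0,"tz":-2.5,"spin":0},{"fingers":0,"tx":0,"ty":0,"tz":-2.5,"spin":0},{"fingers":0,"tx":0,"ty":0,"tz":-2.5,"spin":0},{"fingers":0,"tx":0,"ty":0,"tz":-2.5,"spin":0},{"fingers":0,"tx":0,"ty":0,"tz":-2.5,"spin":0},{"fingers":0.8,"tx":0,"ty":0,"tz":-1,"spin":0},{"fingers":0.8,"tx":0,"ty":0,"tz":0,"spin":0},{"fingers":0.8,"tx":0,"ty":0,"tz":0,"spin":0}], "newtons": 40}}

```text
t: 5.28
position: [0.4627, -0.1819, 0.317]
ee_rot: [-3.084, -0.598, 0.001]
wrist_force: [-0.7, -0.6, 0.5]
opening: 0.036
gripper_force: 0.0
```

```bash
python3 - <<'E'
from h import *
im=read_camera("side")[:,:,::-1]; w=read_camera("wrist")[:,:,::-1]
cv2.imwrite("pics/side3.png",im);cv2.imwrite("pics/wrist3.png",w)
cv2.imwrite("pics/c3.png",np.hstack([cv2.resize(im[130:290,240:380],(420,480)),cv2.resize(w,(380,285)) if 0 else cv2.copyMakeBorder(cv2.resize(w,(380,285)),0,195,0,0,0)]))
s=status.state();print(s['t'],s['position'],s['ee_rot'],s['wrist_force'])
# predicted handle centre in side image for lid angles
h=np.array([.48924,-.25122]);a=np.radians(112);f=np.array([np.cos(a),np.sin(a)]);hg=h-f*.159
for t in(0,.1,.15,.2,.25,.3):
    g=np.arctan2(.062,.159)+t; P=np.r_[hg+f*.1707*np.cos(g),.136+.1707*np.sin(g)]
    l=np.r_[-f[1],f[0],0]*.056
    print(t,P.round(4),proj("side",[P,P+l,P-l]).round(1).tolist())
E
```

```text
5.3833 [ 0.46194555 -0.18171653  0.31573052] [-3.08230568 -0.59796639  0.00492182] [-0.2053897  -0.04701244 -0.13991807]
0 [ 0.4892 -0.2512  0.198 ] [[316.1, 202.6], [341.8, 198.3], [289.3, 207.1]]
0.1 [ 0.4918 -0.2577  0.2136] [[314.8, 194.0], [340.6, 189.8], [287.9, 198.3]]
0.15 [ 0.4934 -0.2614  0.2211] [[314.1, 189.7], [339.9, 185.6], [287.1, 193.9]]
0.2 [ 0.495  -0.2655  0.2284] [[313.2, 185.4], [339.1, 181.4], [286.2, 189.5]]
0.25 [ 0.4968 -0.27    0.2354] [[312.3, 181.2], [338.2, 177.3], [285.3, 185.2]]
0.3 [ 0.4988 -0.2748  0.2422] [[311.4, 177.0], [337.2, 173.2], [284.4, 180.9]]
```

View pics/c3.png

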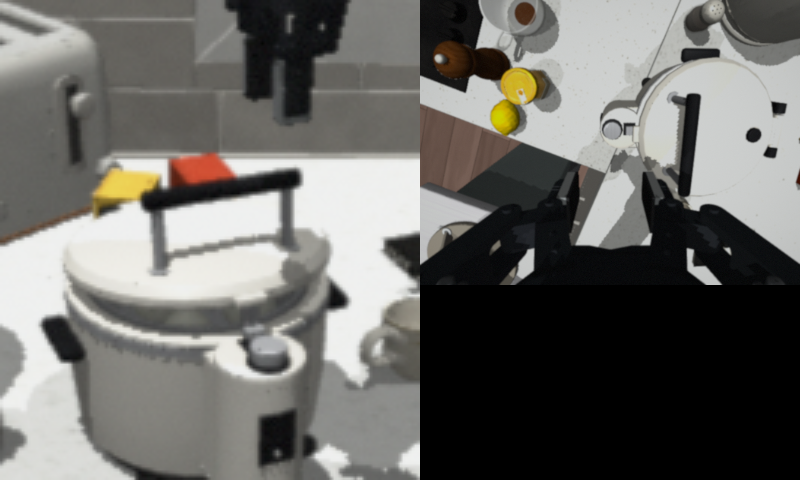

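The lid is ajar at roughly 0.1 rad, the plunger is back up, and the bar centre in the side image is at about (314,193). I'll move over the bar and descend with the fingers open.

Request:
{"op": "arm_command", "data": {"moves": [{"fingers":0.8,"tx":0,"ty":1,"tz":0,"spin":0},{"fingers":0.8,"tx":0,"ty":1.5,"tz":0,"spin":0},{"fingers":0.8,"tx":0,"ty":2,"tz":0,"spin":0},{"fingers":0.8,"tx":0,"ty":2,"tz":0,"spin":0},{"fingers":0.8,"tx":0,"ty":1.5,"tz":0,"spin":0},{"fingers":0.8,"tx":0,"ty":0,"tz":1.5,"spin":0},{"fingers":0.8,"tx":0,"ty":0,"tz":1.5,"spin":0},{"fingers":0.8,"tx":0,"ty":0,"tz":1,"spin":0},{"fingers":0.8,"tx":0,"ty":0,"tz":0.5,"spin":0},{"fingers":0.8,"tx":0,"ty":0,"tz":0,"spin":0},{"fingers":0.8,"tx":0,"ty":0,"tz":0,"spin":0}], "newtons": 40}}

```text
t: 6.3
position: [0.493, -0.2564, 0.2729]
ee_rot: [3.084, 0.598, -0.0]
wrist_force: [-0.6, 0.5, 0.2]
opening: 0.0688
gripper_force: 0.0
```

```bash
python3 - <<'E'
from h import *
s=status.state(); w=read_camera("wrist")[:,:,::-1]; im=read_camera("side")[:,:,::-1]
cv2.imwrite("pics/wrist4.png",w)
cv2.imwrite("pics/c4.png",np.hstack([cv2.resize(im[130:290,240:380],(420,480)),cv2.copyMakeBorder(cv2.resize(w,(380,285)),0,195,0,0,0)]))
print(s['t'],s['position'],s['ee_rot'])
E
```

```text
6.3 [ 0.49302875 -0.25636392  0.27285609] [ 3.08399760e+00  5.98450555e-01 -9.27668143e-05]
```

View pics/c4.png

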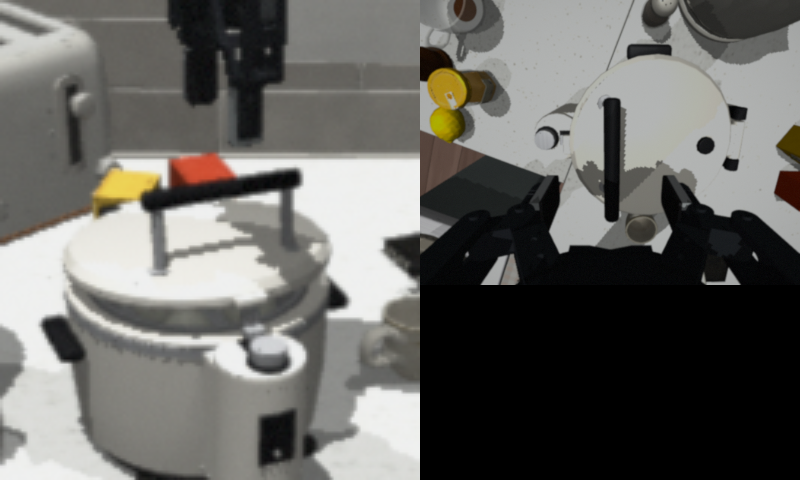

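In the wrist view the bar is at column 323 against the centre column of 320.5, so it is centred between the fingers. I'll descend and close.

Request:
{"op": "arm_command", "data": {"moves": [{"fingers":0.8,"tx":0,"ty":0,"tz":1.2,"spin":0},{"fingers":0.8,"tx":0,"ty":0,"tz":1.5,"spin":0},{"fingers":0.8,"tx":0,"ty":0,"tz":1.5,"spin":0},{"fingers":0.8,"tx":0,"ty":0,"tz":1.2,"spin":0},{"fingers":0.8,"tx":0,"ty":0,"tz":0.8,"spin":0},{"fingers":0.8,"tx":0,"ty":0,"tz":0,"spin":0},{"fingers":0.8,"tx":0,"ty":0,"tz":0,"spin":0}], "newtons": 40}}

```text
t: 6.98
position: [0.4929, -0.2562, 0.2106]
ee_rot: [-3.084, -0.598, 0.0]
wrist_force: [-0.5, -0.4, 0.5]
opening: 0.0684
gripper_force: 0.0
```

Request:
{"op": "arm_command", "data": {"moves": [{"fingers":0,"tx":0,"ty":0,"tz":0,"spin":0},{"fingers":0,"tx":0,"ty":0,"tz":0,"spin":0},{"fingers":0,"tx":0,"ty":0,"tz":0,"spin":0},{"fingers":0,"tx":0,"ty":0,"tz":0,"spin":0},{"fingers":0,"tx":0,"ty":0,"tz":0,"spin":0},{"fingers":0,"tx":0,"ty":0,"tz":0,"spin":0},{"fingers":0,"tx":0,"ty":0,"tz":0,"spin":0},{"fingers":0,"tx":0,"ty":0,"tz":0,"spin":0}], "newtons": 40}}

```text
t: 7.65
position: [0.4935, -0.2571, 0.211]
ee_rot: [3.082, 0.597, 0.002]
wrist_force: [4.2, -3.7, -2.4]
opening: 0.013
gripper_force: 38.9
```

```bash
python3 - <<'E'
import numpy as np
a=np.radians(np.linspace(27.1,66.25,23)); f=.1707*np.cos(a);u=.1707*np.sin(a)
print("ty cm",(-np.diff(f)*100).round(2).tolist());print("tz cm",(-np.diff(u)*100).round(2).tolist())
E
```

```text
ty cm [0.25, 0.26, 0.28, 0.29, 0.3, 0.32, 0.33, 0.34, 0.36, 0.37, 0.38, 0.39, 0.4, 0.41, 0.42, 0.43, 0.44, 0.45, 0.46, 0.47, 0.47, 0.48]
tz cm [-0.47, -0.46, -0.45, -0.44, -0.43, -0.42, -0.41, -0.4, -0.39, -0.38, -0.37, -0.36, -0.35, -0.33, -0.32, -0.31, -0.29, -0.28, -0.26, -0.25, -0.24, -0.22]
```

Request:
{"op": "arm_command", "data": {"moves": [{"fingers":0,"tx":0,"ty":0.25,"tz":-0.47,"spin":0},{"fingers":0,"tx":0,"ty":0.26,"tz":-0.46,"spin":0},{"fingers":0,"tx":0,"ty":0.28,"tz":-0.45,"spin":0},{"fingers":0,"tx":0,"ty":0.29,"tz":-0.44,"spin":0},{"fingers":0,"tx":0,"ty":0.3,"tz":-0.43,"spin":0},{"fingers":0,"tx":0,"ty":0.32,"tz":-0.42,"spin":0},{"fingers":0,"tx":0,"ty":0.33,"tz":-0.41,"spin":0},{"fingers":0,"tx":0,"ty":0.34,"tz":-0.4,"spin":0},{"fingers":0,"tx":0,"ty":0.36,"tz":-0.39,"spin":0},{"fingers":0,"tx":0,"ty":0.37,"tz":-0.38,"spin":0},{"fingers":0,"tx":0,"ty":0,"tz":0,"spin":0},{"fingers":0,"tx":0,"ty":0,"tz":0,"spin":0}], "newtons": 40}}

```text
t: 8.65
position: [0.5044, -0.2844, 0.2534]
ee_rot: [-3.083, -0.598, 0.0]
wrist_force: [2.4, -0.5, -3.9]
opening: 0.0128
gripper_force: 39.0
```

Request:
{"op": "arm_command", "data": {"moves": [{"fingers":0,"tx":0,"ty":0.38,"tz":-0.37,"spin":0},{"fingers":0,"tx":0,"ty":0.39,"tz":-0.36,"spin":0},{"fingers":0,"tx":0,"ty":0.4,"tz":-0.35,"spin":0},{"fingers":0,"tx":0,"ty":0.41,"tz":-0.33,"spin":0},{"fingers":0,"tx":0,"ty":0.42,"tz":-0.32,"spin":0},{"fingers":0,"tx":0,"ty":0.43,"tz":-0.31,"spin":0},{"fingers":0,"tx":0,"ty":0.44,"tz":-0.29,"spin":0},{"fingers":0,"tx":0,"ty":0.45,"tz":-0.28,"spin":0},{"fingers":0,"tx":0,"ty":0,"tz":0,"spin":0},{"fingers":0,"tx":0,"ty":0,"tz":0,"spin":0}], "newtons": 40}}

```text
t: 9.48
position: [0.5168, -0.3152, 0.2814]
ee_rot: [-3.083, -0.598, -0.0]
wrist_force: [-1.8, 5.7, 4.3]
opening: 0.0126
gripper_force: 39.1
```

```bash
python3 - <<'E'
from h import *
s=status.state(); print(s['t'],s['position'],s['wrist_force'],s['opening'])
im=read_camera("side")[:,:,::-1];t=read_camera("top")[:,:,::-1];w=read_camera("wrist")[:,:,::-1]
cv2.imwrite("pics/c5.png",np.hstack([cv2.resize(im[110:310,230:390],(400,500)),np.vstack([cv2.resize(w,(360,250)),cv2.resize(t[150:300,250:466],(360,250))])]))
h=np.array([.48924,-.25122]);a=np.radians(112);f=np.array([np.cos(a),np.sin(a)]);hg=h-f*.159
r=np.r_[f@(s['position'][:2]-hg),s['position'][2]-.136]; print(r,np.linalg.norm(r),np.degrees(np.arctan2(r[1],r[0]))-21.3)
for d in(35,38,41,45):
    q=np.radians(d);c=[]
    for x,z in((.206,0),(.159,.062)):
        c.append(np.r_[hg+f*(x*np.cos(q)-z*np.sin(q)),.136+x*np.sin(q)+z*np.cos(q)])
    l=np.r_[-f[1],f[0],0]*.056
    p=proj("side",[c[0],c[1]+l,c[1]-l]); print(d,((p-[230,110])*2.5).round(0).tolist())
E
```

```text
9.4833 [ 0.5168209  -0.31517649  0.28135896] [-1.79946892  5.73161492  4.34956393] 0.012626282937374252
[0.08936859 0.14535896] 0.1706340300688002 37.116257590323116
35 [[221.0, 169.0], [250.0, 100.0], [118.0, 117.0]]
38 [[218.0, 155.0], [246.0, 91.0], [115.0, 108.0]]
41 [[214.0, 142.0], [242.0, 83.0], [112.0, 99.0]]
45 [[209.0, 124.0], [237.0, 74.0], [108.0, 89.0]]
```

View pics/c5.png

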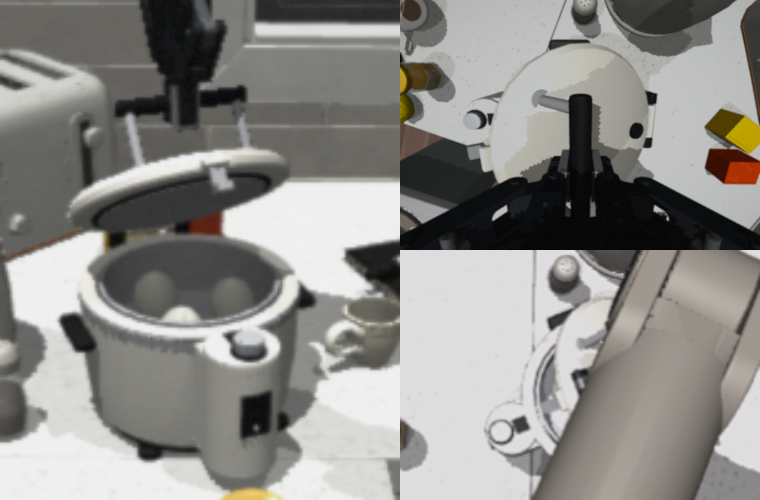

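The lid is at about 37 degrees by both the side image and the TCP geometry, and the bar is held firmly. About 8 degrees remain.

Request:
{"op": "arm_command", "data": {"moves": [{"fingers":0,"tx":0,"ty":0.35,"tz":-0.25,"spin":0},{"fingers":0,"tx":0,"ty":0.4,"tz":-0.25,"spin":0},{"fingers":0,"tx":0,"ty":0.4,"tz":-0.23,"spin":0},{"fingers":0,"tx":0,"ty":0.45,"tz":-0.23,"spin":0},{"fingers":0,"tx":0,"ty":0.42,"tz":-0.21,"spin":0},{"fingers":0,"tx":0,"ty":0,"tz":0,"spin":0},{"fingers":0,"tx":0,"ty":0,"tz":0,"spin":0},{"fingers":0,"tx":0,"ty":0,"tz":0,"spin":0},{"fingers":0,"tx":0,"ty":0,"tz":0,"spin":0}], "newtons": 40}}

```text
t: 10.38
position: [0.5243, -0.3337, 0.2927]
ee_rot: [-3.083, -0.599, 0.0]
wrist_force: [-1.8, 5.0, 4.4]
opening: 0.0129
gripper_force: 39.2
```

```bash
python3 - <<'E'
from h import *
s=status.state(); print(s['t'],s['position'],s['wrist_force'],s['opening'],s['gripper_force'])
im=read_camera("side")[:,:,::-1];t=read_camera("top")[:,:,::-1]
cv2.imwrite("pics/c6.png",np.hstack([cv2.resize(im[110:310,230:390],(400,500)),cv2.resize(t[130:350,170:466],(400,500))]))
h=np.array([.48924,-.25122]);a=np.radians(112);f=np.array([np.cos(a),np.sin(a)]);hg=h-f*.159
r=np.r_[f@(s['position'][:2]-hg),s['position'][2]-.136]; print(r,np.linalg.norm(r),np.degrees(np.arctan2(r[1],r[0]))-21.3)
for d in (42,45,48):
    q=np.radians(d); l=np.r_[-f[1],f[0],0]
    P=[np.r_[hg+f*(x*np.cos(q)-z*np.sin(q)),.136+x*np.sin(q)+z*np.cos(q)]+l*y for x,z,y in((.206,0,0),(.159,.062,.056),(.159,.062,-.056),(.104,0,.1),(.104,0,-.1))]
    print(d,((proj("side",P)-[230,110])*2.5).round(0).tolist())
E
```

```text
10.3833 [ 0.52427821 -0.3336961   0.29265962] [-1.84425951  5.03532285  4.42857413] 0.012898505753249218 39.22920048236847
[0.06940395 0.15665962] 0.17134510730309935 44.8055156271175
42 [[213.0, 137.0], [241.0, 81.0], [111.0, 96.0], [285.0, 168.0], [64.0, 202.0]]
45 [[209.0, 124.0], [237.0, 74.0], [108.0, 89.0], [284.0, 163.0], [62.0, 196.0]]
48 [[206.0, 112.0], [233.0, 67.0], [104.0, 81.0], [282.0, 157.0], [60.0, 190.0]]
```

View pics/c6.png

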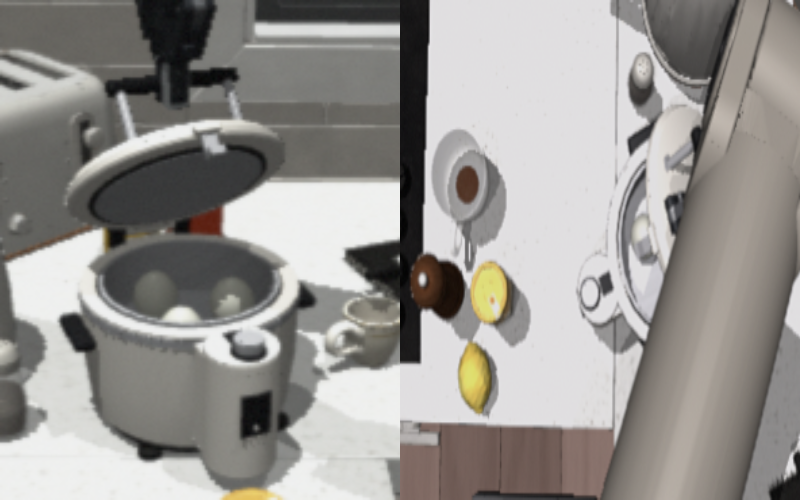

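The bar ends in the crop are at (109,87) and (237,74), and the front rim is at (207,125). All three match the 45 degree prediction, and the bystanders are undisturbed. I'm handing in.

```bash
python3 -c "
from plant import ticket; print(ticket.finish_job())"
```

```text
the job is handed in; nothing more can be done
None
```

I pressed the plunger to its stop and let it spring back. The lid then jumped ajar, and the gripper raised it to about 45 degrees (44.8 by arm position, matched in the side view). The gripper was still holding it there when I handed the job in, at about 10.4 s. I saw no bystander moved in the last pictures.

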